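Line up the kitchen bits by height

ROBOT

A 6-joint arm with a two-finger parallel gripper is mounted at the origin on a cart in front of the work surface, level with it; the furniture and walls round the work are solid. World frame = base frame: x ahead of the robot, y to its left, z up, the work surface at z = 0. Lengths are in m, angles in degrees, forces in N, time in s.
With the tool pointing down it reaches from about 0.3 to 0.75 m from the base axis. Payload 8.5 kg.
Tool frame: the origin (TCP) lies on the centre line of the jaws, within the pads' length; the fingertips stand 17 mm ahead of it and the grasp point (between the pads) lies 2 mm behind it; z points along the fingers, y is the line along which they close (so a half turn about z gives the same grasp; the last joint's range is limited). The gripper opens to 85 mm and grips with 20 to 120 N. Pads are 22 mm wide; open, the fingers measure 114 mm over their backs; the gripper's body (76 mm by 85 mm) begins 54 mm behind the grasp point. The pads swing forward as they close: fully open they stand 13 mm farther back than shut.
Start: joints at [-75.648, 21.807, 74.336, -0, 83.858, -12.336], TCP at [0.247, -0.491, 0.248] pointing down, gripper open.
Joint ranges: [-178.18, 178.18], [-50.72, 133.34], [12.68, 142.11], [-81.47, 261.47], [9.98, 163.14], [-165.26, 165.26]. Speed limits (degrees/s): [136.94, 136.94, 180, 180, 180, 180].

INTERFACE

Orientations are given as a 3x3 rotation matrix whose columns are the frame's x, y, z axes.
In Python, from rig import env gives the robot as it stands.
- The arm moves only by the shell command python3 -m handwheel 'ROWS' [OPENING] [FORCE]. ROWS is JSON, a list that holds one entry, the list of rows, each a list of 4 numbers: the shift along the tool's x, y, z in m, then the turn about the tool's z in rad. In form: [[[x, y, z, roll], ...]]. A call has 1 to 5 rows; each row shifts and turns the commanded pose from where the row before left it, along the tool's axes as they then stand; what a row does not reach is not made up. A row lasts 1/12 s, in which the tool goes at most 41.7 mm and 7.16 degrees, less where a joint would pass 70% of its speed; a pose out of reach is approached as far as the arm can. A call is refused whole if a number of a shift passes 0.0417 or a number of a turn 0.125, either way. A call with a gripper value outside its range is refused whole. OPENING is the opening in per cent of the stroke, from 0 (shut) to 100 (fully open), set as the call begins (- or left out, the last holds). The fingers move at their own pace and stop on an object; FORCE is the grip in N (left out, the last holds). Time passes only in rows, so rows that do not move let the fingers close. It gives the time, the measured TCP pose, the force and the opening at its end, in the units of the state.
- env.observe(): the state, without advancing time (a new reading comes with each control period).
- env.get_image(name): name is "side" or "top" or "wrist"; returns (picture, depth): 480x640x3 uint8, red, green, blue; 480x640 float32, m along the optical axis (not along the pixel's ray), 0 where there is no reading.
- env.camera_params(name): a dict with "K" (3x3 intrinsics, pixels), "rvec" (rotation vector, rad) and "tvec" (3), from world to camera coordinates, as OpenCV has them. Camera axes: x right, y down, z forward; pixel columns grow to the right and rows downward; lengths in m; the calibration is good to about 2 mm. The wrist camera is an equidistant fisheye: a pixel r from the principal point sees the ray r / f radians off the axis. A picture is of the moment at which its call begins: read the wrist's pose just before it. camera_params takes no time and is no camera call; for the wrist camera it gives the pose at the moment of the call.
- env.close_job(): hands the job in, once; it reports no verdict.
The state is a dict: "time_s": time; "q": joint angles; "qvel": joint speeds; "joint_efforts": joint torques, N m; "position": TCP position; "tool_rot": TCP orientation; "ft_force": force on the tool from outside, world axes, zero at the start; "wrist_torque": the same for the moment, N m; "grip_width": finger opening in m.
Only numpy, scipy, OpenCV 4.12 (cv2) and the standard library are available. Lean on these libraries where they do the work, as an engineer would, in place of code of your own. Each camera call takes 0.05 s, during which the arm holds its last target. There are 200 camera calls.

TASK

Tidy the worktop: stand the coffee jar with the black lid, the grey shaker, the small jar with the yellow cap and the tea light upright on the wooden stand, one in the middle of each round cork mark, lined up in order of height with the tallest at the end with the red knob and the shortest at the end with the white knob. Do not let any of the four tip over, and leave the roll of tape and the lemon where they are.

Things in the scene. Friction and masses are not known exactly. Their poses are not given: they have to be found in the camera images.
- coffee_jar: loose round glass coffee jar with dark contents and a black lid (fixed), the widest and tallest of the four: 66 mm across at the body, 60 mm across at the lid (from 94 mm up), 105 mm tall, 0.31 kg. Origin at the centre of its underside, z up
- shaker: loose slim shaker with a grey dome top and grey contents, the second tallest: round, 44 mm across at the body (up to 70 mm high), 34 mm across at the top, 90 mm tall, 0.1 kg. Origin at the centre of its underside, z up
- small_jar: loose small round glass jar with a white paper band and a yellow cap (fixed), the third tallest: 48 mm across at the body, 43 mm at the cap (from 39 mm up), 55 mm tall, 0.09 kg. Origin at the centre of its underside, z up
- candle: loose tea light: a low round metal cup with green wax, the shortest: 38 mm across, 15 mm tall, 25 g. Origin at the centre of its underside, z up
- stand: fixed light wooden plank, 82 mm along its own x and 364 mm along its own y, its flat top 12 mm above the worktop. Origin at the centre of its underside. Four round cork marks, each 68 mm across with its dark ring, flat with the top, lie in a row along its y axis at y = -120, -40, +40 and +120 mm (x = 0). The stand's place and yaw on the worktop vary.
- red_knob: fixed red round knob, 21 mm across and 17 mm high, standing on the stand just beyond the last mark at one end (169 mm from the stand's centre along its y axis); which end varies. Marks the end for the tallest. Origin at the centre of its underside
- white_knob: fixed white round knob, of the same size and shape as the red one, at the other end of the stand. Marks the end for the shortest. Origin at the centre of its underside
- tape: loose roll of black tape lying flat, 62 x 59 mm across and 19 mm high, a bystander that stays where it is. Origin at the centre of its underside
- lemon: loose yellow lemon, 78 x 55 x 56 mm, lying beyond the stand, a bystander that stays where it is. Origin at the centre of its underside. Over it hangs a fixed wall cabinet, from world x = 0.62 m back to the wall, its underside 0.63 m above the worktop: keep wrist and arm below it, lifting things no higher than needed to clear the others
Not all that is in view belongs to the job. What is shaped like the shaker but green is not meant.

How it is judged:
By the outcome, as a careful person would: the job done as asked, in the order asked, and still so for the second after the job is handed in, with the robot touching nothing.
It also fails if it takes over 104 s, if anything falls off the work surface, if the arm or the gripper's body presses on something with over 40 N, if the wrist force passes 120 N, or if a joint passes its speed limit or range.

## Working session

There is one attempt and no reset: what is moved stays moved. The work goes in short steps, Python scripts to look and compute and a shell command to move; the robot and the scene stay as the last step left them, time stands still between calls to the robot, and variables do not carry over. Pictures are saved under pics/ and viewed, on a budget of 14 in all, crops included, one or two more only if the job needs it, and the job is handed in when it is done.

```bash
mkdir -p pics; ls; cat > h.py <<'E'
import numpy as np, cv2
from rig import env
def snap(n,f):
    p=env.camera_params(n); im,d=env.get_image(n)
    cv2.imwrite(f'pics/{f}.png',im[...,::-1]); np.savez(f'pics/{f}.npz',im=im,d=d,K=p['K'],r=np.array(p['rvec'],float),t=np.array(p['tvec'],float))
    return im,d
def cloud(f):
    z=np.load(f'pics/{f}.npz'); d=z['d'];K=z['K'];R=cv2.Rodrigues(z['r'])[0]
    v,u=np.mgrid[:480,:640]
    c=np.stack([(u-K[0,2])/K[0,0]*d,(v-K[1,2])/K[1,1]*d,d],-1)
    w=(c-z['t'].ravel())@R; w[d==0]=np.nan
    return w,z['im']
E
python3 - <<'E'
from h import *
o=env.observe(); print({k:np.round(v,3).tolist() for k,v in o.items()})
snap('top','top0'); snap('side','side0')
E
```

```text
pics
{'time_s': 0.0, 'q': [-75.648, 21.84, 74.387, -0.0, 83.86, -12.336], 'qvel': [-0.085, 0.043, -0.024, -0.031, -0.02, -0.09], 'joint_efforts': [-0.002, -44.846, -23.127, -0.0, 0.005, 0.0], 'position': [0.247, -0.491, 0.248], 'tool_rot': [[0.893, 0.449, -0.0], [0.449, -0.893, 0.001], [0.0, -0.001, -1.0]], 'ft_force': [0.704, -0.444, 0.486], 'wrist_torque': [0.027, 0.011, 0.004], 'grip_width': 0.085}
```

View pics/top0.png

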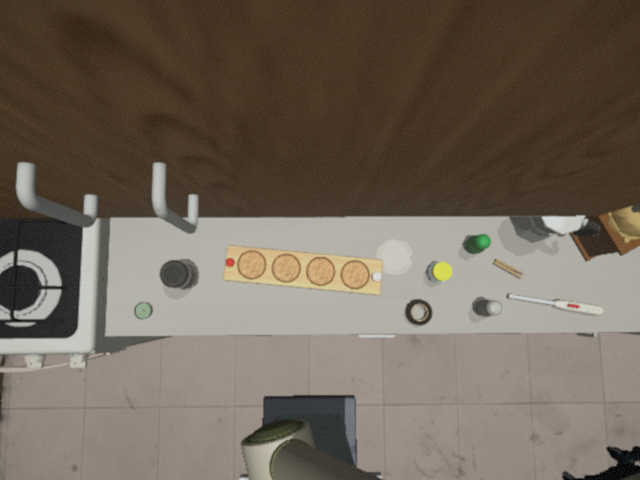

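View pics/side0.png

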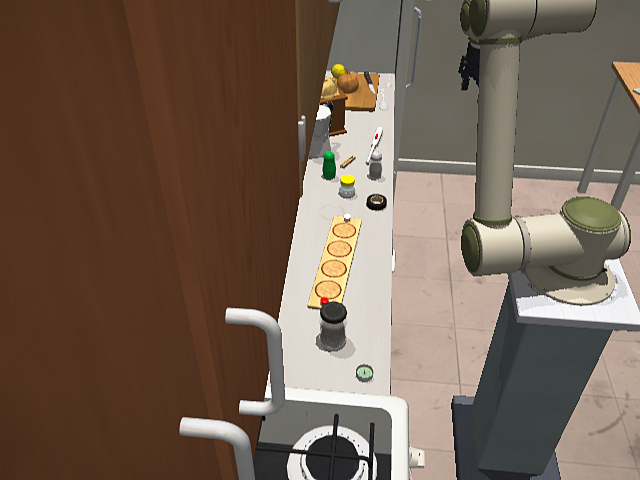

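Top view: red knob (230,262), white knob (377,276), with marks at (252,264), (286,268), (321,271) and (355,274). The coffee jar is at (177,274), the tea light at (143,311), the small jar at (441,271) and the tape at (418,312). Two shaker candidates: (488,308) is grey and (478,244) is green. The grey one is meant. I'll check it in a crop and measure.

```bash
python3 - <<'E'
from h import *
w,im=cloud('top0')
cv2.imwrite('pics/crop1.png',cv2.resize(im[220:340,400:540],None,fx=5,fy=5,interpolation=cv2.INTER_CUBIC)[...,::-1])
z=np.load('pics/top0.npz');print(z['K'].round(1).tolist(),(-cv2.Rodrigues(z['r'])[0].T@z['t'].ravel()).round(3))
hsv=cv2.cvtColor(im,cv2.COLOR_RGB2HSV).astype(int)
for n,(u,v),r,h in [('coffee',(177,274),24,.105),('candle',(143,311),14,.015),('small',(441,271),16,.055),('shaker',(488,308),18,.09),('red',(230,262),8,.029),('white',(377,276),8,.029),('tape',(418,312),18,.019),('green',(478,244),20,.09),('stand',(304,270),90,.012)]:
    m=np.zeros((480,640),np.uint8);cv2.circle(m,(u,v),r,1,-1)
    Z=w[...,2]
    s=(m>0)&(Z>h-.008)&(Z<h+.008)
    p=w[s]; 
    if len(p): 
        c,sz,a=cv2.minAreaRect(p[:,:2].astype(np.float32)*1000)
        print(n,len(p),'mean',p.mean(0).round(4),'rect',np.round(c,1),np.round(sz,1),round(a,1),'zmax',np.nanmax(Z[m>0]).round(3))
m=(w[...,2]>.008)&(w[...,2]<.016)&(im[...,0]>im[...,2]+25.)&(abs(w[...,1])<.5)
m[:,:200]=0;m[:,400:]=0
c,sz,a=cv2.minAreaRect(w[m][:,:2].astype(np.float32)*1000);print('plank',c,sz,a)
v,u=np.where(m);print(u.min(),u.max(),v.min(),v.max())
# side: coffee jar, cork marks
w2,im2=cloud('side0')
# other tall stuff near work area x .3-.75 , |y|<.6
E
```

```text
[[497.7, 0.0, 314.6], [0.0, 497.7, 239.3], [0.0, 0.0, 1.0]] [0.538 0.005 1.163]
coffee 638 mean [0.5978 0.2878 0.1051] rect [597.8 288.1] [58.7 58.8] 43.1 zmax 0.111
candle 159 mean [0.5193 0.381  0.0105] rect [520.4 380.3] [38.2 36.2] 89.1 zmax 0.018
small 301 mean [ 0.6024 -0.296   0.0546] rect [ 602.3 -296.5] [43.  40.5] 87.3 zmax 0.063
shaker 146 mean [ 0.5213 -0.3986  0.0867] rect [ 521.1 -398.8] [29.1 29.5] 71.6 zmax 0.094
red 65 mean [0.6276 0.1825 0.0269] rect [627.6 183.1] [18.8 18.8] 1.7 zmax 0.032
white 63 mean [ 0.5931 -0.1529  0.0272] rect [ 593.6 -152.8] [18.3 18.5] 87.6 zmax 0.032
tape 381 mean [ 0.5109 -0.2494  0.018 ] rect [ 510.2 -249.4] [58.3 56.8] 89.1 zmax 0.024
green 139 mean [ 0.666  -0.3815  0.0871] rect [ 666.4 -381.7] [28.6 30.6] 60.2 zmax 0.093
stand 5917 mean [0.6087 0.0135 0.0117] rect [597.9  12.5] [271.3 411.8] 0.2 zmax 0.804
plank (610.5496826171875, 14.729537963867188) (363.8963623046875, 82.11746215820312) 84.14395141601562
223 382 245 294
```

View pics/crop1.png

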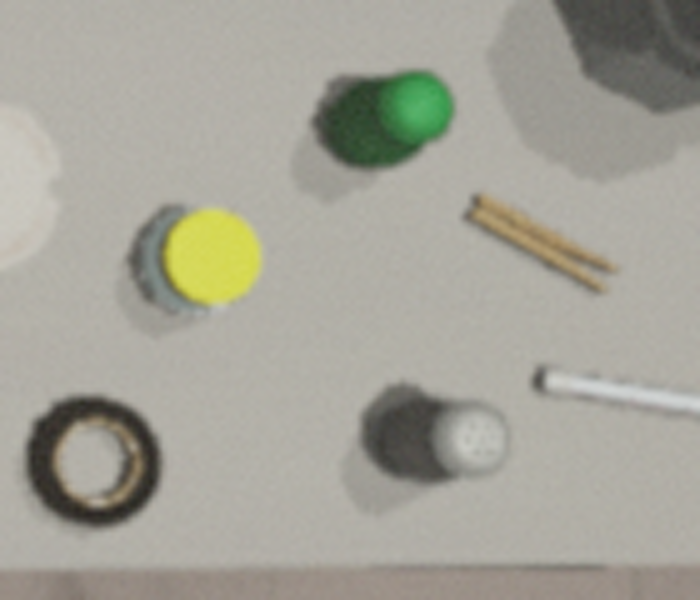

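The crop confirms it: the grey shaker is at crop (475,440), which is world (0.521,-0.399), and the green decoy is at (415,108). First I'll square up the tool.

```bash
python3 -m handwheel '[[[0,0,0.01,0.1164],[0,0,0.01,0.1164],[0,0,0.01,0.1164],[0,0,0.01,0.1164],[0,0,0,0]]]' 100 30; python3 -m handwheel '[[[0.04,0,0,0],[0.04,0,0,0],[0.04,0,0,0],[0.04,0,0,0],[0.04,0,0,0]]]'; python3 -m handwheel '[[[0.037,0,0,0],[0.037,0,0,0],[0,-0.035,0,0],[0,-0.035,0,0],[0,-0.022,0,0]]]';python3 -m handwheel '[[[0,0,0,0],[0,0,0,0]]]'
python3 - <<'E'
from h import *
print(env.observe()['tool_rot']); snap('wrist','w0')
E
```

```text
time_s: 0.52
position: [0.2467, -0.4905, 0.2063]
tool_rot: [[1.0, -0.004, -0.001], [-0.004, -1.0, 0.004], [-0.001, -0.004, -1.0]]
ft_force: [0.1, 0.1, -0.5]
grip_width: 0.0855
time_s: 0.93
position: [0.449, -0.491, 0.2088]
tool_rot: [[1.0, 0.004, 0.0], [0.004, -1.0, -0.0], [0.0, 0.0, -1.0]]
ft_force: [-0.7, -0.6, 0.3]
grip_width: 0.0854
time_s: 1.35
position: [0.5218, -0.3967, 0.2076]
tool_rot: [[1.0, 0.006, -0.001], [0.006, -1.0, 0.002], [-0.001, -0.002, -1.0]]
ft_force: [0.4, 0.3, 0.4]
grip_width: 0.0853
time_s: 1.52
position: [0.5214, -0.3985, 0.2091]
tool_rot: [[1.0, 0.005, 0.0], [0.005, -1.0, -0.001], [0.0, 0.001, -1.0]]
ft_force: [-0.6, -0.3, 0.9]
grip_width: 0.0851
[[ 9.99988068e-01  4.87375463e-03  3.32120123e-04]
 [ 4.87392241e-03 -9.99987994e-01 -5.06252642e-04]
 [ 3.29648784e-04  5.07865329e-04 -9.99999817e-01]]
```

View pics/w0.png

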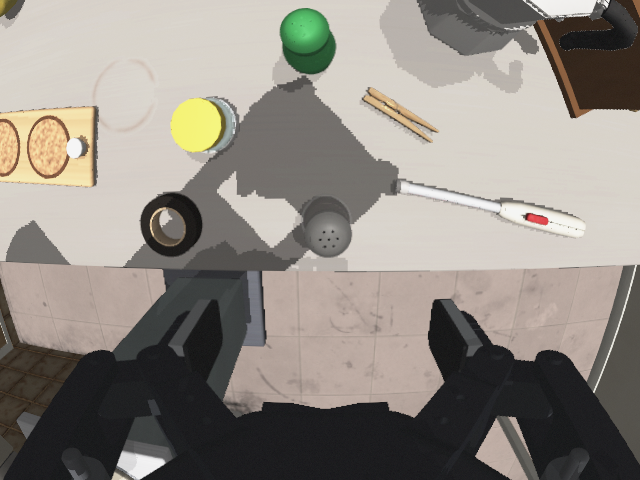

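The wrist view shows the shaker top at (328,235), laterally centred between the jaws, and a bit of the lemon at the top-left corner. Going down to grasp it.

```bash
python3 -m handwheel '[[[0,0,0.035,0],[0,0,0.035,0],[0,0,0.035,0],[0,0,0.035,0],[0,0,0.019,0]]]'; python3 -m handwheel '[[[0,0,0,0],[0,0,0,0],[0,0,0,0],[0,0,0,0],[0,0,0,0]]]' 35 30;python3 -m handwheel '[[[0,0,0,0],[0,0,0,0],[0,0,0,0],[0,0,0,0],[0,0,0,0]]]'
```

```text
time_s: 1.98
position: [0.5195, -0.3996, 0.045]
tool_rot: [[1.0, 0.0, -0.004], [0.0, -1.0, 0.004], [-0.004, -0.004, -1.0]]
ft_force: [-0.4, 0.2, -0.0]
grip_width: 0.0853
time_s: 2.4
position: [0.5217, -0.4004, 0.0517]
tool_rot: [[1.0, 0.0, 0.003], [0.0, -1.0, -0.003], [0.003, 0.003, -1.0]]
ft_force: [-1.4, -1.3, 6.1]
grip_width: 0.0381
time_s: 2.82
position: [0.5217, -0.4004, 0.0517]
tool_rot: [[1.0, 0.0, 0.003], [0.0, -1.0, -0.004], [0.003, 0.004, -1.0]]
ft_force: [-1.3, -0.8, 6.6]
grip_width: 0.038
```

```bash
python3 - <<'E'
from h import *
snap('wrist','w1')
E
```

```text
(no output)
```

View pics/w1.png

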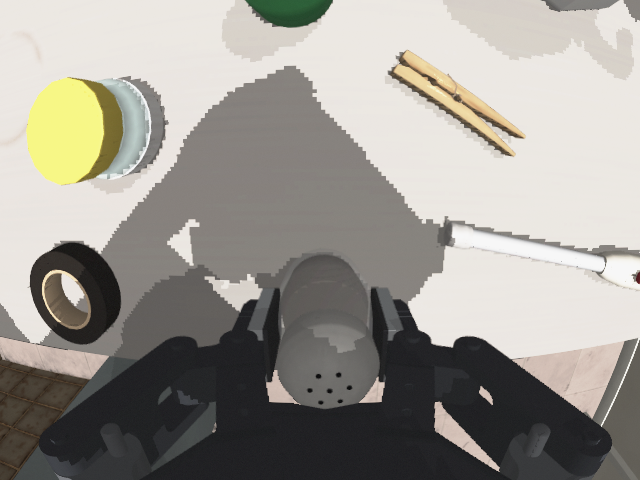

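The dome sits centred between the pads at (328,360) and upright. I'll lift it and carry it to mark 2.

```bash
python3 -m handwheel '[[[0,0,-0.01,0],[0,0,-0.02,0],[0,0,-0.02,0],[0,0,-0.02,0],[0,0,-0.02,0]]]';python3 -m handwheel '[[[0.008,-0.02,0,0],[0.008,-0.03,0,0],[0.008,-0.03,0,0],[0.008,-0.03,0,0],[0.008,-0.03,0,0]]]';python3 -m handwheel '[[[0.008,-0.03,0,0],[0.008,-0.03,0,0],[0.008,-0.03,0,0],[0.008,-0.03,0,0],[0.008,-0.03,0,0]]]';python3 -m handwheel '[[[0.008,-0.03,0,0],[0.005,-0.03,0,0],[0,-0.03,0,0],[0,-0.03,0,0],[0,-0.025,0,0]]]';python3 -m handwheel '[[[0,-0.02,0,0],[0,0,0,0],[0,0,0,0]]]'
```

```text
time_s: 3.28
position: [0.521, -0.3992, 0.1414]
tool_rot: [[1.0, 0.0, 0.0], [0.0, -1.0, -0.0], [0.0, 0.0, -1.0]]
ft_force: [-0.3, -0.5, -1.0]
grip_width: 0.0381
time_s: 3.7
position: [0.5611, -0.2579, 0.1404]
tool_rot: [[1.0, 0.0, 0.001], [0.0, -1.0, -0.0], [0.001, 0.0, -1.0]]
ft_force: [0.6, 0.5, -0.9]
grip_width: 0.038
time_s: 4.12
position: [0.6011, -0.1077, 0.1405]
tool_rot: [[1.0, 0.0, 0.001], [0.0, -1.0, -0.0], [0.001, 0.0, -1.0]]
ft_force: [0.4, 0.1, -1.0]
grip_width: 0.038
time_s: 4.53
position: [0.6137, 0.0379, 0.1404]
tool_rot: [[1.0, 0.001, 0.001], [0.001, -1.0, 0.0], [0.001, -0.0, -1.0]]
ft_force: [0.4, 0.2, -0.9]
grip_width: 0.0379
time_s: 4.78
position: [0.6138, 0.0566, 0.1402]
tool_rot: [[1.0, 0.002, 0.001], [0.002, -1.0, -0.0], [0.001, 0.0, -1.0]]
ft_force: [0.1, -0.3, -1.5]
grip_width: 0.0377
```

```bash
python3 -m handwheel '[[[0.001,0.002,0.02,0],[0,0,0.02,0],[0,0,0.02,0],[0,0,0.0125,0],[0,0,0,0]]]';python3 -m handwheel '[[[0,0,0,0],[0,0,0.001,0],[0,0,0.001,0],[0,0,0,0],[0,0,0,0]]]';python3 - <<'E'
from h import *
snap('wrist','w2'); print(env.observe()['ft_force'])
E
```

```text
time_s: 5.2
position: [0.6141, 0.0525, 0.0651]
tool_rot: [[1.0, -0.001, -0.003], [-0.001, -1.0, 0.0], [-0.003, -0.0, -1.0]]
ft_force: [0.1, 0.3, -1.1]
grip_width: 0.0377
time_s: 5.62
position: [0.6151, 0.0536, 0.0654]
tool_rot: [[1.0, 0.0, 0.001], [0.0, -1.0, -0.0], [0.001, 0.0, -1.0]]
ft_force: [0.1, 0.0, -0.9]
grip_width: 0.0378
[ 0.46448187  0.41800757 -0.70967182]
```

View pics/w2.png

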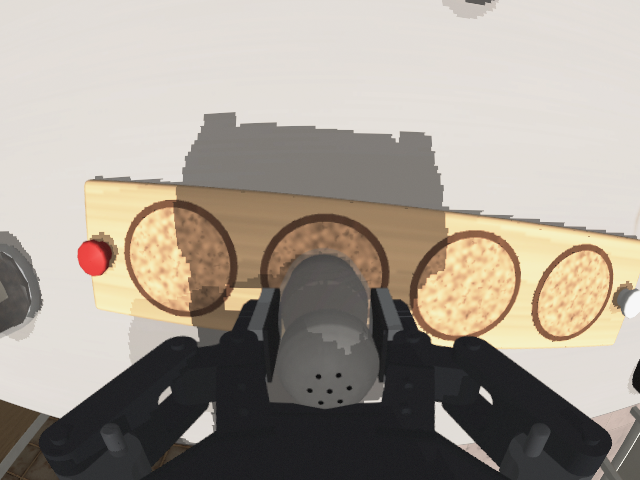

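The wrist view shows the shaker at column 325, level with mark 2 (centre about 325,270). It's still just above the surface, so I'll feel down.

```bash
python3 -m handwheel '[[[0,-0.001,0.001,0],[0,0,0,0],[0,0,0,0]]]';python3 -m handwheel '[[[0,0,0.001,0],[0,0,0,0],[0,0,0,0]]]';python3 -m handwheel '[[[0,0,0.001,0],[0,0,0,0],[0,0,0,0]]]'
```

```text
time_s: 5.92
position: [0.6149, 0.0548, 0.0639]
tool_rot: [[1.0, 0.0, 0.0], [0.0, -1.0, 0.0], [0.0, -0.0, -1.0]]
ft_force: [-1.0, 0.0, -0.9]
grip_width: 0.0379
time_s: 6.17
position: [0.6152, 0.0548, 0.0638]
tool_rot: [[1.0, 0.0, 0.001], [0.0, -1.0, -0.0], [0.001, 0.0, -1.0]]
ft_force: [-2.3, 0.9, 6.1]
grip_width: 0.0383
time_s: 6.42
position: [0.6154, 0.0548, 0.0637]
tool_rot: [[1.0, 0.0, 0.002], [0.0, -1.0, -0.0], [0.002, 0.0, -1.0]]
ft_force: [-3.5, 1.0, 12.7]
grip_width: 0.0379
```

Touched down. Relax 1 mm, release, and rise.

```bash
python3 -m handwheel '[[[0,0,-0.0015,0],[0,0,0,0]]]';python3 -m handwheel '[[[0,0,0,0],[0,0,0,0],[0,0,0,0],[0,0,0,0],[0,0,0,0]]]' 75;python3 -m handwheel '[[[0,0,-0.01,0],[0,0,-0.02,0],[0,0,-0.03,0],[0,0,-0.035,0],[0,0,-0.03,0]]]';python3 -m handwheel '[[[-0.005,0.038,0,0],[-0.005,0.038,0,0],[0,0.038,0,0],[0,0.038,0,0],[0,0.038,0,0]]]' 100;python3 -m handwheel '[[[0,0.038,0,0],[0,0.038,0,0],[0,0.038,0,0],[0,0.038,0,0],[0,0.009,0,0]]]';python3 -m handwheel '[[[0,0,0,0],[0,0,0,0]]]';python3 - <<'E'
from h import *
snap('wrist','w3');snap('top','top1')
w,im=cloud('top1')
def loc(n,u,v,r,lo,hi):
    s=np.zeros((480,640),np.uint8);cv2.circle(s,(u,v),r,1,-1);p=w[(s>0)&(w[...,2]>lo)&(w[...,2]<hi)]
    if len(p): print(n,len(p),p.mean(0).round(4),cv2.minAreaRect(p[:,:2].astype(np.float32)*1000))
loc('shaker',283,264,25,.09,.11)
E
```

```text
time_s: 6.58
position: [0.6151, 0.0547, 0.0638]
tool_rot: [[1.0, 0.0, 0.001], [0.0, -1.0, -0.0], [0.001, 0.0, -1.0]]
ft_force: [0.2, 0.8, 5.9]
grip_width: 0.0379
time_s: 7.0
position: [0.6149, 0.0547, 0.0632]
tool_rot: [[1.0, 0.0, -0.0], [0.0, -1.0, 0.0], [-0.0, -0.0, -1.0]]
ft_force: [0.0, -0.2, 0.7]
grip_width: 0.0642
time_s: 7.42
position: [0.6149, 0.0547, 0.1912]
tool_rot: [[1.0, 0.0, 0.001], [0.0, -1.0, -0.0], [0.001, 0.0, -1.0]]
ft_force: [0.1, -0.5, 0.3]
grip_width: 0.0643
time_s: 7.83
position: [0.6046, -0.137, 0.1894]
tool_rot: [[1.0, 0.0, 0.001], [0.0, -1.0, -0.0], [0.001, 0.0, -1.0]]
ft_force: [1.2, 0.4, -0.1]
grip_width: 0.0854
time_s: 8.25
position: [0.604, -0.3018, 0.1886]
tool_rot: [[1.0, -0.004, 0.0], [-0.004, -1.0, -0.002], [0.0, 0.002, -1.0]]
ft_force: [0.2, -0.7, -0.3]
grip_width: 0.0852
time_s: 8.42
position: [0.6049, -0.2958, 0.1886]
tool_rot: [[1.0, -0.0, 0.0], [-0.0, -1.0, 0.001], [0.0, -0.001, -1.0]]
ft_force: [0.4, 0.4, 0.2]
grip_width: 0.0855
shaker 184 [0.6144 0.0539 0.0972] ((615.24462890625, 53.471893310546875), (30.448423385620117, 32.28904724121094), 0.3582065999507904)
```

View pics/top1.png

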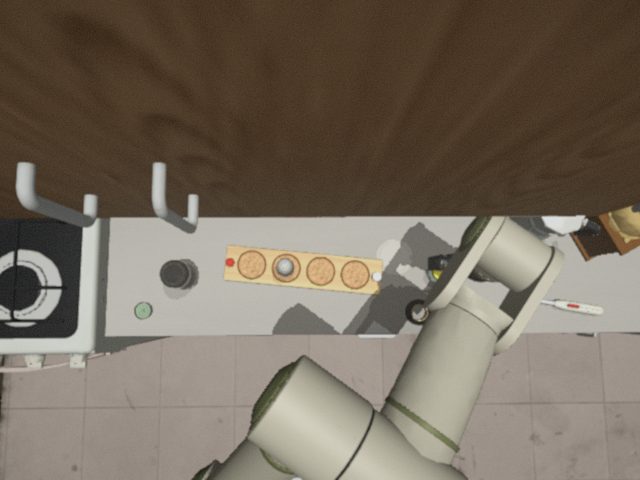

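The shaker stands upright on mark 2 at (285,267), measured (0.6148,0.0537) against a target of (0.6146,0.0545). Next is the small jar.

```bash
python3 -m handwheel '[[[-0.0025,0,0.035,0],[0,0,0.035,0],[0,0,0.035,0],[0,0,0.035,0],[0,0,0.018,0]]]'; python3 -m handwheel '[[[0,0,0,0],[0,0,0,0],[0,0,0,0],[0,0,0,0],[0,0,0,0]]]' 40 30;python3 -m handwheel '[[[0,0,0,0],[0,0,0,0],[0,0,0,0],[0,0,0,0]]]'
```

```text
time_s: 8.93
position: [0.6015, -0.2933, 0.0266]
tool_rot: [[1.0, 0.002, -0.004], [0.002, -1.0, 0.003], [-0.004, -0.003, -1.0]]
ft_force: [0.4, 0.5, 0.5]
grip_width: 0.0854
time_s: 9.35
position: [0.6036, -0.2964, 0.033]
tool_rot: [[1.0, 0.001, 0.004], [0.001, -1.0, -0.002], [0.004, 0.002, -1.0]]
ft_force: [0.8, 2.2, 6.5]
grip_width: 0.0456
time_s: 9.68
position: [0.6036, -0.2964, 0.033]
tool_rot: [[1.0, 0.0, 0.004], [0.0, -1.0, -0.002], [0.004, 0.002, -1.0]]
ft_force: [0.7, 1.9, 7.0]
grip_width: 0.046
```

```bash
python3 -m handwheel '[[[0,0,-0.01,0],[0,0,-0.02,0],[0,0,-0.02,0],[0,0,-0.01,0],[0,0,0,0]]]';python3 -m handwheel '[[[0.004,-0.021,0,0],[0,-0.03,0,0],[0,-0.03,0,0],[0,-0.03,0,0],[0,-0.03,0,0]]]';python3 -m handwheel '[[[0,-0.03,0,0],[0,-0.03,0,0],[0,-0.03,0,0],[0,-0.03,0,0],[0,-0.01,0,0]]]';python3 -m handwheel '[[[0,0,0,0],[0,0,0,0],[0,0,0.02,0],[0,0,0.02,0],[0,0,0,0]]]'
python3 -m handwheel '[[[0,0,0,0],[0,0,0,0]]]'
```

```text
time_s: 10.1
position: [0.6034, -0.297, 0.0938]
tool_rot: [[1.0, 0.0, 0.005], [0.0, -1.0, -0.003], [0.005, 0.003, -1.0]]
ft_force: [-0.5, -0.3, -1.0]
grip_width: 0.0459
time_s: 10.52
position: [0.6058, -0.1539, 0.0895]
tool_rot: [[1.0, -0.0, -0.001], [-0.0, -1.0, 0.001], [-0.001, -0.001, -1.0]]
ft_force: [0.0, 0.6, -1.7]
grip_width: 0.0456
time_s: 10.93
position: [0.6055, -0.0215, 0.0896]
tool_rot: [[1.0, 0.003, -0.002], [0.003, -1.0, 0.001], [-0.002, -0.001, -1.0]]
ft_force: [-0.1, -0.8, -0.9]
grip_width: 0.0462
time_s: 11.35
position: [0.6047, -0.0267, 0.0468]
tool_rot: [[1.0, -0.002, -0.006], [-0.002, -1.0, 0.001], [-0.006, -0.001, -1.0]]
ft_force: [0.0, 0.0, -2.5]
grip_width: 0.0457
time_s: 11.52
position: [0.6069, -0.0264, 0.0511]
tool_rot: [[1.0, -0.001, 0.001], [-0.001, -1.0, -0.0], [0.001, 0.0, -1.0]]
ft_force: [-0.1, -0.7, 0.1]
grip_width: 0.0458
```

```bash
python3 -m handwheel '[[[0.0005,-0.0013,0.003,0],[0,0,0,0],[0,0,0,0]]]';python3 -m handwheel '[[[0,0,0.002,0],[0,0,0,0],[0,0,0,0]]]';python3 -m handwheel '[[[0,0,0.001,0],[0,0,0,0],[0,0,0,0]]]';python3 -m handwheel '[[[0,0,0.001,0],[0,0,0,0],[0,0,0,0]]]'
```

```text
time_s: 11.77
position: [0.6071, -0.0241, 0.0478]
tool_rot: [[1.0, 0.0, 0.001], [0.0, -1.0, -0.0], [0.001, 0.0, -1.0]]
ft_force: [-0.6, -0.0, -1.2]
grip_width: 0.0459
time_s: 12.02
position: [0.6069, -0.024, 0.0453]
tool_rot: [[1.0, 0.0, -0.0], [0.0, -1.0, 0.0], [-0.0, -0.0, -1.0]]
ft_force: [-0.3, 0.2, -0.5]
grip_width: 0.0459
time_s: 12.27
position: [0.607, -0.024, 0.045]
tool_rot: [[1.0, 0.0, 0.001], [0.0, -1.0, -0.0], [0.001, 0.0, -1.0]]
ft_force: [-2.4, 0.4, 5.5]
grip_width: 0.0459
time_s: 12.52
position: [0.607, -0.024, 0.0449]
tool_rot: [[1.0, 0.0, 0.001], [0.0, -1.0, -0.0], [0.001, 0.0, -1.0]]
ft_force: [-5.4, 0.3, 13.4]
grip_width: 0.046
```

```bash
python3 -m handwheel '[[[0,0,-0.0015,0],[0,0,0,0]]]';python3 -m handwheel '[[[0,0,0,0],[0,0,0,0],[0,0,0,0],[0,0,0,0],[0,0,0,0]]]' 75;python3 -m handwheel '[[[0,0,-0.01,0],[0,0,-0.03,0],[0,0,-0.035,0],[0,0,-0.035,0],[0,0,-0.035,0]]]';python3 -m handwheel '[[[-0.005,-0.039,0,0],[-0.004,-0.039,0,0],[0,-0.039,0,0],[0,-0.039,0,0],[0,-0.039,0,0]]]' 100;python3 -m handwheel '[[[0,-0.039,0,0],[0,-0.039,0,0],[0,-0.039,0,0],[0,0,0,0],[0,0,0,0]]]';python3 -m handwheel '[[[0,0,0,0],[0,0,0,0]]]';python3 - <<'E'
from h import *
snap('wrist','w4');snap('top','top2')
w,im=cloud('top2')
def loc(n,u,v,r,lo,hi):
    s=np.zeros((480,640),np.uint8);cv2.circle(s,(u,v),r,1,-1);p=w[(s>0)&(w[...,2]>lo)&(w[...,2]<hi)]
    if len(p): print(n,len(p),p.mean(0).round(4),cv2.minAreaRect(p[:,:2].astype(np.float32)*1000))
loc('shaker',283,264,25,.09,.11)
loc('small',321,269,22,.055,.075)
E
```

```text
time_s: 12.68
position: [0.6071, -0.024, 0.0452]
tool_rot: [[1.0, 0.0, 0.001], [0.0, -1.0, -0.0], [0.001, 0.0, -1.0]]
ft_force: [0.0, -1.0, -1.7]
grip_width: 0.0457
time_s: 13.1
position: [0.6069, -0.024, 0.0447]
tool_rot: [[1.0, 0.0, -0.0], [0.0, -1.0, 0.0], [-0.0, -0.0, -1.0]]
ft_force: [0.4, 0.0, 0.5]
grip_width: 0.064
time_s: 13.52
position: [0.6066, -0.0239, 0.1923]
tool_rot: [[1.0, 0.0, 0.0], [0.0, -1.0, -0.0], [0.0, 0.0, -1.0]]
ft_force: [0.4, 0.5, 0.4]
grip_width: 0.0643
time_s: 13.93
position: [0.5975, 0.1728, 0.1909]
tool_rot: [[1.0, -0.0, 0.001], [-0.0, -1.0, 0.0], [0.001, -0.0, -1.0]]
ft_force: [0.5, 0.0, 0.5]
grip_width: 0.0852
time_s: 14.35
position: [0.5973, 0.2898, 0.1902]
tool_rot: [[1.0, 0.003, 0.0], [0.003, -1.0, 0.0], [0.0, -0.0, -1.0]]
ft_force: [-0.7, 0.1, 0.5]
grip_width: 0.0855
time_s: 14.52
position: [0.5981, 0.2867, 0.1903]
tool_rot: [[1.0, -0.001, 0.0], [-0.001, -1.0, -0.0], [0.0, 0.0, -1.0]]
ft_force: [-0.6, 0.4, -0.6]
grip_width: 0.0853
shaker 185 [0.6123 0.0535 0.0974] ((613.22509765625, 53.46613311767578), (32.283653259277344, 31.888351440429688), 44.80669021606445)
small 293 [ 0.6056 -0.0236  0.067 ] ((605.7080078125, -23.597824096679688), (39.73118209838867, 39.827816009521484), 89.4341812133789)
```

View pics/w4.png

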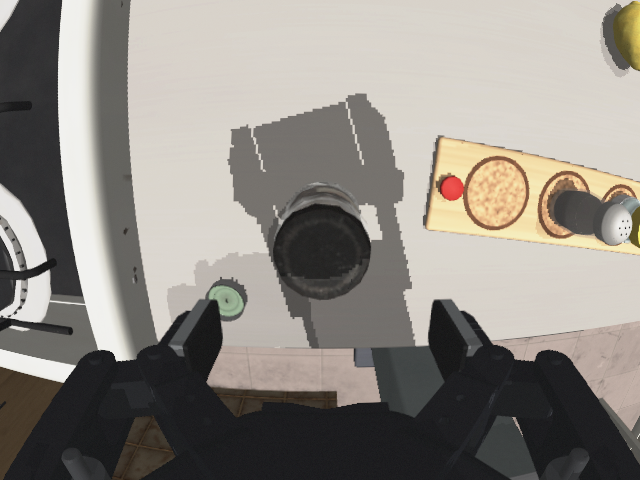

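The wrist view shows the jar lid at (322,250), centred between the jaws, with the candle at (227,299) clear of the left finger.

```bash
python3 -m handwheel '[[[0,-0.001,0.03,0],[0,0,0.03,0],[0,0,0.03,0],[0,0,0.02,0],[0,0,0.01,0]]]'; python3 -m handwheel '[[[0,0,0.004,0],[0,0,0,0]]]';python3 -m handwheel '[[[0,0,0,0],[0,0,0,0],[0,0,0,0],[0,0,0,0],[0,0,0,0]]]' 60 40;python3 -m handwheel '[[[0,0,-0.01,0],[0,0,-0.02,0],[0,0,-0.02,0],[0,0,-0.02,0],[0,0,0,0]]]'
```

```text
time_s: 15.03
position: [0.597, 0.2876, 0.067]
tool_rot: [[1.0, -0.001, -0.004], [-0.001, -1.0, -0.001], [-0.004, 0.001, -1.0]]
ft_force: [-0.1, -0.2, -0.2]
grip_width: 0.0859
time_s: 15.2
position: [0.5982, 0.2885, 0.0659]
tool_rot: [[1.0, -0.001, -0.0], [-0.001, -1.0, -0.0], [-0.0, 0.0, -1.0]]
ft_force: [0.7, -0.3, -0.2]
grip_width: 0.085
time_s: 15.62
position: [0.5987, 0.289, 0.0678]
tool_rot: [[1.0, 0.0, 0.003], [0.0, -1.0, 0.001], [0.003, -0.001, -1.0]]
ft_force: [0.2, -1.7, 6.5]
grip_width: 0.0623
time_s: 16.03
position: [0.5992, 0.2896, 0.1407]
tool_rot: [[1.0, 0.0, 0.007], [0.0, -1.0, 0.002], [0.007, -0.002, -1.0]]
ft_force: [0.6, -0.3, -0.4]
grip_width: 0.0619
```

```bash
python3 -m handwheel '[[[0.004,0.02,0,0],[0.005,0.03,0,0],[0.005,0.03,0,0],[0.005,0.03,0,0],[0.005,0.03,0,0]]]';python3 -m handwheel '[[[0,0.0155,0,0],[0,0,0,0],[0,0,0,0],[0,0,0,0]]]'
```

```text
time_s: 16.45
position: [0.6215, 0.1478, 0.1349]
tool_rot: [[1.0, 0.001, -0.001], [0.001, -1.0, 0.0], [-0.001, -0.0, -1.0]]
ft_force: [0.3, -0.7, -3.3]
grip_width: 0.0615
time_s: 16.78
position: [0.6215, 0.1345, 0.1354]
tool_rot: [[1.0, 0.001, -0.001], [0.001, -1.0, 0.0], [-0.001, -0.0, -1.0]]
ft_force: [0.5, -0.3, -1.4]
grip_width: 0.0616
```

```bash
python3 -m handwheel '[[[0.0015,0.0004,0.02,0],[0,0,0.02,0],[0,0,0.012,0],[0,0,0,0],[0,0,0,0]]]';python3 -m handwheel '[[[0,0,0.002,0],[0,0,0,0],[0,0,0,0]]]';python3 -m handwheel '[[[0,0,0.001,0],[0,0,0,0],[0,0,0,0]]]'
```

```text
time_s: 17.2
position: [0.6231, 0.1343, 0.0837]
tool_rot: [[1.0, 0.002, -0.001], [0.002, -1.0, 0.0], [-0.001, -0.0, -1.0]]
ft_force: [-0.0, -0.0, -1.4]
grip_width: 0.0619
time_s: 17.45
position: [0.6236, 0.1333, 0.0825]
tool_rot: [[1.0, 0.0, 0.001], [0.0, -1.0, 0.0], [0.001, -0.0, -1.0]]
ft_force: [-0.0, -0.2, -2.8]
grip_width: 0.0617
time_s: 17.7
position: [0.6234, 0.1331, 0.081]
tool_rot: [[1.0, 0.0, 0.0], [0.0, -1.0, 0.0], [0.0, -0.0, -1.0]]
ft_force: [0.6, 0.6, -3.1]
grip_width: 0.0615
```

```bash
python3 -m handwheel '[[[0,-0.001,0.001,0],[0,0,0,0],[0,0,0,0]]]';python3 -m handwheel '[[[0,0,0.001,0],[0,0,0,0],[0,0,0,0]]]';python3 -m handwheel '[[[0,0,0.001,0],[0,0,0,0],[0,0,0,0]]]'
```

```text
time_s: 17.95
position: [0.6234, 0.1341, 0.0799]
tool_rot: [[1.0, 0.0, 0.0], [0.0, -1.0, 0.0], [0.0, -0.0, -1.0]]
ft_force: [-0.1, -0.0, -1.4]
grip_width: 0.062
time_s: 18.2
position: [0.6235, 0.1341, 0.0798]
tool_rot: [[1.0, 0.0, 0.001], [0.0, -1.0, -0.0], [0.001, 0.0, -1.0]]
ft_force: [-3.3, -0.5, 4.8]
grip_width: 0.0616
time_s: 18.45
position: [0.6235, 0.1341, 0.0798]
tool_rot: [[1.0, 0.0, 0.001], [0.0, -1.0, -0.0], [0.001, 0.0, -1.0]]
ft_force: [-5.7, 0.1, 11.7]
grip_width: 0.062
```

```bash
python3 -m handwheel '[[[0,0,-0.0015,0],[0,0,0,0]]]';python3 -m handwheel '[[[0,0,0,0],[0,0,0,0],[0,0,0,0],[0,0,0,0],[0,0,0,0]]]' 89;python3 -m handwheel '[[[0,0,-0.01,0],[0,0,-0.03,0],[0,0,-0.035,0],[0,0,-0.035,0],[0,0,-0.01,0]]]';python3 -m handwheel '[[[-0.015,-0.035,0,0],[-0.015,-0.035,0,0],[-0.015,-0.035,0,0],[-0.015,-0.035,0,0],[-0.015,-0.035,0,0]]]';python3 -m handwheel '[[[-0.015,-0.035,0,0],[-0.014,-0.036,0,0],[0,0,0,0],[0,0,0,0],[0,0,0,0]]]';python3 - <<'E'
from h import *
print(env.observe()['q'])
snap('wrist','w5');snap('top','top3')
E
```

```text
time_s: 18.62
position: [0.6235, 0.1341, 0.0798]
tool_rot: [[1.0, 0.0, 0.001], [0.0, -1.0, 0.0], [0.001, -0.0, -1.0]]
ft_force: [-2.9, -0.3, 7.2]
grip_width: 0.0619
time_s: 19.03
position: [0.6234, 0.1341, 0.0792]
tool_rot: [[1.0, 0.0, -0.0], [0.0, -1.0, -0.0], [-0.0, 0.0, -1.0]]
ft_force: [0.2, -0.6, -0.3]
grip_width: 0.0759
time_s: 19.45
position: [0.6249, 0.1342, 0.2061]
tool_rot: [[1.0, 0.0, 0.01], [0.0, -1.0, 0.0], [0.01, -0.0, -1.0]]
ft_force: [-0.5, -0.2, 1.6]
grip_width: 0.076
time_s: 19.87
position: [0.5474, 0.3105, 0.2]
tool_rot: [[1.0, -0.0, 0.001], [-0.0, -1.0, 0.0], [0.001, -0.0, -1.0]]
ft_force: [0.2, 0.5, -0.5]
grip_width: 0.076
time_s: 20.28
position: [0.5195, 0.3798, 0.1996]
tool_rot: [[1.0, 0.0, 0.0], [0.0, -1.0, -0.0], [0.0, 0.0, -1.0]]
ft_force: [0.1, -0.9, -0.2]
grip_width: 0.0758
[ 2.56538607e+01  3.32556490e+01  6.27516152e+01 -1.95872044e-02
  8.39805732e+01  1.15634544e+02]
```

View pics/w5.png

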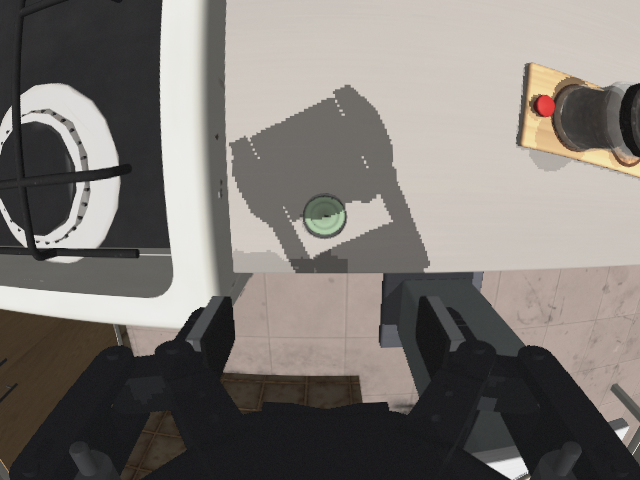

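The candle is at (325,215), column-centred between the jaws. Checking its position, the stove edge nearby and what I've placed.

```bash
python3 - <<'E'
from h import *
w,im=cloud('top0')
for y in (.41,.42,.43,.44,.45,.47,.5): 
    s=(abs(w[...,1]-y)<.004)&(w[...,0]>.48)&(w[...,0]<.58); print(y,np.nanmax(w[s][:,2]).round(3) if s.any() else None)
s=(w[...,0]>.49)&(w[...,0]<.55)&(w[...,1]>.35)&(w[...,1]<.41)&(w[...,2]>.006);print('candle',cv2.minAreaRect(w[s][:,:2].astype(np.float32)*1000))
w,im=cloud('top3')
def loc(n,c,r,lo,hi):
    d=np.hypot(w[...,0]-c[0],w[...,1]-c[1]);p=w[(d<r)&(w[...,2]>lo)&(w[...,2]<hi)]
    if len(p): print(n,len(p),p.mean(0).round(4),(np.array(cv2.minEnclosingCircle(p[:,:2].astype(np.float32)*1000)[0])).round(1),'target',c)
loc('coffee',(.6228,.1341),.04,.11,.124)
loc('shaker',(.6146,.0545),.03,.09,.11)
loc('small',(.6064,-.0251),.03,.06,.075)
E
```

```text
0.41 0.005
0.42 0.007
0.43 0.006
0.44 0.006
0.45 0.008
0.47 0.066
0.5 0.068
candle ((520.3636474609375, 380.2893981933594), (36.27312088012695, 38.18455505371094), 0.18786558508872986)
coffee 629 [0.6222 0.1338 0.1172] [622.6 133.9] target (0.6228, 0.1341)
shaker 189 [0.614  0.0541 0.0971] [614.1  54.3] target (0.6146, 0.0545)
small 293 [ 0.6056 -0.0236  0.067 ] [605.8 -23.6] target (0.6064, -0.0251)
```

```bash
python3 -m handwheel '[[[0.0007,-0.0005,0.035,0],[0,0,0.035,0],[0,0,0.035,0],[0,0,0.03,0],[0,0,0.015,0]]]' 62 20; python3 -m handwheel '[[[0,0,0.01,0],[0,0,0.008,0],[0,0,0.004,0],[0,0,0,0],[0,0,0,0]]]';python3 -m handwheel '[[[0,0,0.003,0],[0,0,0,0],[0,0,0,0]]]';python3 -m handwheel '[[[0,0,0.002,0],[0,0,0,0],[0,0,0,0]]]'
```

```text
time_s: 20.8
position: [0.5194, 0.3785, 0.0455]
tool_rot: [[1.0, -0.002, -0.005], [-0.002, -1.0, -0.002], [-0.005, 0.002, -1.0]]
ft_force: [-0.1, -0.3, -0.9]
grip_width: 0.0533
time_s: 21.22
position: [0.5206, 0.3806, 0.0283]
tool_rot: [[1.0, -0.0, 0.001], [-0.0, -1.0, 0.001], [0.001, -0.001, -1.0]]
ft_force: [-0.2, -0.1, 0.0]
grip_width: 0.0528
time_s: 21.47
position: [0.5201, 0.3806, 0.0247]
tool_rot: [[1.0, 0.0, 0.001], [0.0, -1.0, 0.0], [0.001, -0.0, -1.0]]
ft_force: [-1.2, 0.1, 0.4]
grip_width: 0.0529
time_s: 21.72
position: [0.52, 0.3806, 0.0223]
tool_rot: [[1.0, 0.0, -0.0], [0.0, -1.0, -0.0], [-0.0, 0.0, -1.0]]
ft_force: [-0.4, 0.0, -1.2]
grip_width: 0.0531
```

```bash
python3 -m handwheel '[[[0,0,0,0],[0,0,0,0],[0,0,0,0],[0,0,0,0]]]' 30 20;python3 -m handwheel '[[[0,0,-0.01,0],[0,0,-0.02,0],[0,0,-0.02,0],[0,0,0,0],[0,0,0,0]]]';python3 - <<'E'
from h import *
snap('wrist','w6')
E
```

```text
time_s: 22.05
position: [0.5201, 0.3807, 0.0225]
tool_rot: [[1.0, 0.0, 0.0], [0.0, -1.0, 0.0], [0.0, -0.0, -1.0]]
ft_force: [0.5, -0.3, 1.3]
grip_width: 0.0364
time_s: 22.47
position: [0.5204, 0.3807, 0.0736]
tool_rot: [[1.0, 0.0, 0.002], [0.0, -1.0, 0.001], [0.002, -0.001, -1.0]]
ft_force: [-1.3, -0.6, -0.3]
grip_width: 0.0363
```

View pics/w6.png

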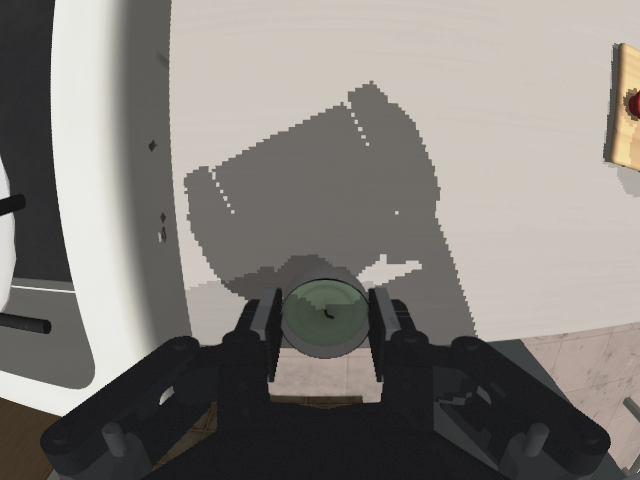

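The candle is held square between the pads at (325,315). I'll lift it above the other things and carry it across.

```bash
python3 -m handwheel '[[[0,0,-0.03,0],[0,0,-0.035,0],[0,0,-0.035,0],[0,0,-0.02,0],[0,0,0,0]]]';python3 -m handwheel '[[[0.006,0.025,0,0],[0.006,0.035,0,0],[0.006,0.035,0,0],[0.006,0.035,0,0],[0.006,0.035,0,0]]]';python3 -m handwheel '[[[0.006,0.035,0,0],[0.006,0.035,0,0],[0.006,0.035,0,0],[0.006,0.035,0,0],[0.006,0.035,0,0]]]';python3 -m handwheel '[[[0.006,0.035,0,0],[0.006,0.035,0,0],[0.006,0.035,0,0],[0,0.035,0,0],[0,0.005,0,0]]]'
python3 -m handwheel '[[[0,0,0,-0.12],[0,0,0,-0.12],[0,0,0,-0.12],[0,0,0,-0.12],[0,0,0,-0.12]]]';python3 -m handwheel '[[[0,0,0,-0.12],[0,0,0,-0.12],[0,0,0,-0.12],[0,0,0,-0.12],[0,0,0,-0.12]]]';python3 -m handwheel '[[[0,0,0,-0.12],[0,0,0,-0.12],[0,0,0,-0.08],[0,0,0,0],[0,0,0,0]]]'
```

```text
time_s: 22.93
position: [0.5211, 0.3812, 0.1965]
tool_rot: [[1.0, 0.0, 0.006], [0.0, -1.0, 0.003], [0.006, -0.003, -1.0]]
ft_force: [-0.8, 1.1, 0.4]
grip_width: 0.0365
time_s: 23.35
position: [0.5494, 0.2139, 0.1904]
tool_rot: [[1.0, 0.001, -0.003], [0.001, -1.0, -0.001], [-0.003, 0.001, -1.0]]
ft_force: [1.1, 0.4, -0.4]
grip_width: 0.0365
time_s: 23.77
position: [0.5795, 0.0389, 0.1905]
tool_rot: [[1.0, 0.0, -0.003], [0.0, -1.0, 0.0], [-0.003, -0.0, -1.0]]
ft_force: [0.9, -0.0, -0.2]
grip_width: 0.0367
time_s: 24.18
position: [0.5976, -0.1094, 0.1901]
tool_rot: [[1.0, -0.004, -0.003], [-0.004, -1.0, -0.0], [-0.003, 0.0, -1.0]]
ft_force: [-1.0, -0.1, -0.8]
grip_width: 0.0366
time_s: 24.6
position: [0.5976, -0.1038, 0.1906]
tool_rot: [[0.822, 0.57, -0.003], [0.57, -0.822, 0.001], [-0.002, -0.003, -1.0]]
ft_force: [-0.3, 0.2, -0.0]
grip_width: 0.0365
time_s: 25.02
position: [0.5976, -0.1037, 0.1906]
tool_rot: [[0.356, 0.934, -0.003], [0.934, -0.356, 0.001], [0.0, -0.003, -1.0]]
ft_force: [-0.1, -0.0, 0.8]
grip_width: 0.0366
time_s: 25.43
position: [0.5978, -0.1039, 0.1911]
tool_rot: [[0.053, 0.999, -0.002], [0.999, -0.053, 0.001], [0.001, -0.002, -1.0]]
ft_force: [-0.3, 0.1, -0.5]
grip_width: 0.0363
```

```bash
python3 - <<'E'
from h import *
o=env.observe();p=env.camera_params('wrist');R=cv2.Rodrigues(np.array(p['rvec'],float))[0]
c=-R.T@np.array(p['tvec'],float).ravel();print(c-o['position'], np.array(o['tool_rot']).T@(c-o['position']),o['position'])
E
```

```text
[0.00394519 0.07246082 0.12518047] [ 0.07266087 -0.00016081 -0.12512657] [ 0.59776224 -0.10392835  0.19112496]
```

```bash
python3 -m handwheel '[[[-0.001,0.0005,0.035,0],[0,0,0.035,0],[0,0,0.035,0],[0,0,0.025,0],[0,0,0.015,0]]]';python3 -m handwheel '[[[0,0,0.003,0],[0,0,0,0],[0,0,0,0],[0,0,0,0]]]';python3 -m handwheel '[[[0,0,0.002,0],[0,0,0,0],[0,0,0,0]]]'
```

```text
time_s: 25.85
position: [0.597, -0.1047, 0.0436]
tool_rot: [[0.053, 0.999, -0.005], [0.999, -0.053, 0.002], [0.002, -0.005, -1.0]]
ft_force: [-1.6, 0.5, -0.8]
grip_width: 0.0364
time_s: 26.18
position: [0.5992, -0.1056, 0.0457]
tool_rot: [[0.051, 0.999, 0.002], [0.999, -0.051, -0.001], [-0.001, 0.002, -1.0]]
ft_force: [-0.7, 0.5, -0.4]
grip_width: 0.0365
time_s: 26.43
position: [0.5987, -0.1055, 0.0428]
tool_rot: [[0.051, 0.999, 0.001], [0.999, -0.051, -0.0], [-0.0, 0.001, -1.0]]
ft_force: [-0.9, 0.5, 0.1]
grip_width: 0.0367
```

```bash
python3 -m handwheel '[[[0.001,-0.0003,0.004,0],[0,0,0,0],[0,0,0,0]]]';python3 -m handwheel '[[[0,0,0.0025,0],[0,0,0,0],[0,0,0,0]]]';python3 -m handwheel '[[[0,0,0.001,0],[0,0,0,0],[0,0,0,0]]]';python3 -m handwheel '[[[0,0,0.001,0],[0,0,0,0],[0,0,0,0]]]'
```

```text
time_s: 26.68
position: [0.5982, -0.1043, 0.0381]
tool_rot: [[0.051, 0.999, -0.001], [0.999, -0.051, 0.0], [0.0, -0.001, -1.0]]
ft_force: [0.9, 0.7, 0.3]
grip_width: 0.0364
time_s: 26.93
position: [0.5983, -0.1044, 0.0356]
tool_rot: [[0.051, 0.999, -0.0], [0.999, -0.051, 0.0], [0.0, -0.0, -1.0]]
ft_force: [-0.8, -0.1, -0.4]
grip_width: 0.0366
time_s: 27.18
position: [0.5983, -0.1044, 0.0348]
tool_rot: [[0.051, 0.999, -0.0], [0.999, -0.051, 0.0], [0.0, -0.0, -1.0]]
ft_force: [0.0, -0.4, -0.3]
grip_width: 0.0362
time_s: 27.43
position: [0.5984, -0.1045, 0.0345]
tool_rot: [[0.05, 0.999, 0.001], [0.999, -0.05, -0.0], [-0.0, 0.001, -1.0]]
ft_force: [-2.7, -0.2, 4.8]
grip_width: 0.0362
```

Contact. Release, rise, and pull back to clear the top camera's view.

```bash
python3 -m handwheel '[[[0,0,-0.0005,0],[0,0,0,0],[0,0,0,0],[0,0,0,0],[0,0,0,0]]]' 75;python3 -m handwheel '[[[0,0,-0.01,0],[0,0,-0.03,0],[0,0,-0.035,0],[0,0,-0.035,0],[0,0,-0.04,0]]]';python3 -m handwheel '[[[-0.02,-0.03,0,0],[-0.02,-0.03,0,0],[-0.02,-0.03,0,0],[-0.02,-0.03,0,0],[-0.02,-0.03,0,0]]]';python3 -m handwheel '[[[-0.03,-0.02,0,0],[-0.03,-0.02,0,0],[-0.03,-0.02,0,0],[0,0,0,0],[0,0,0,0]]]';python3 - <<'E'
from h import *
snap('top','top4');snap('side','side4');print(env.observe()['time_s'])
w,im=cloud('top4')
def loc(n,c,r,lo,hi):
    d=np.hypot(w[...,0]-c[0],w[...,1]-c[1]);p=w[(d<r)&(w[...,2]>lo)&(w[...,2]<hi)]
    if len(p): print(n,len(p),p.mean(0).round(4),(np.array(cv2.minEnclosingCircle(p[:,:2].astype(np.float32)*1000)[0])).round(1),'target',c)
loc('coffee',(.6228,.1341),.04,.11,.124)
loc('shaker',(.6146,.0545),.03,.09,.11)
loc('small',(.6064,-.0251),.03,.06,.075)
loc('candle',(.5983,-.1047),.03,.018,.032)
loc('tape',(.5109,-.2494),.04,.01,.03)
a=cv2.imread('pics/top4.png')[220:340,130:450];b=cv2.imread('pics/side4.png')[160:400,250:450]
cv2.imwrite('pics/fin.png',np.vstack([cv2.resize(a,(640,240)),cv2.resize(b,(300,360)).copy() if 0 else cv2.copyMakeBorder(cv2.resize(b,(300,360)),0,0,0,340,0)]))
E
```

```text
time_s: 27.85
position: [0.5983, -0.1044, 0.0342]
tool_rot: [[0.051, 0.999, -0.0], [0.999, -0.051, 0.0], [0.0, -0.0, -1.0]]
ft_force: [1.2, -0.4, 0.3]
grip_width: 0.0641
time_s: 28.27
position: [0.5977, -0.1042, 0.186]
tool_rot: [[0.051, 0.999, -0.001], [0.999, -0.051, 0.001], [0.0, -0.001, -1.0]]
ft_force: [0.3, -0.9, -0.1]
grip_width: 0.064
time_s: 28.68
position: [0.4419, -0.1971, 0.1851]
tool_rot: [[0.05, 0.999, 0.001], [0.999, -0.05, -0.001], [-0.001, 0.001, -1.0]]
ft_force: [0.8, 0.3, 0.5]
grip_width: 0.0639
time_s: 29.1
position: [0.3781, -0.2848, 0.185]
tool_rot: [[0.054, 0.999, 0.001], [0.999, -0.054, -0.001], [-0.001, 0.001, -1.0]]
ft_force: [0.1, -0.2, -0.3]
grip_width: 0.0643
29.2
coffee 628 [0.6222 0.1338 0.1172] [622.8 133.9] target (0.6228, 0.1341)
shaker 189 [0.614  0.0542 0.0971] [614.1  54.3] target (0.6146, 0.0545)
small 292 [ 0.6056 -0.0236  0.0673] [605.6 -23.7] target (0.6064, -0.0251)
candle 168 [ 0.5991 -0.1052  0.021 ] [ 596.6 -105.3] target (0.5983, -0.1047)
tape 384 [ 0.5109 -0.2494  0.018 ] [ 511.2 -250. ] target (0.5109, -0.2494)
```

View pics/fin.png

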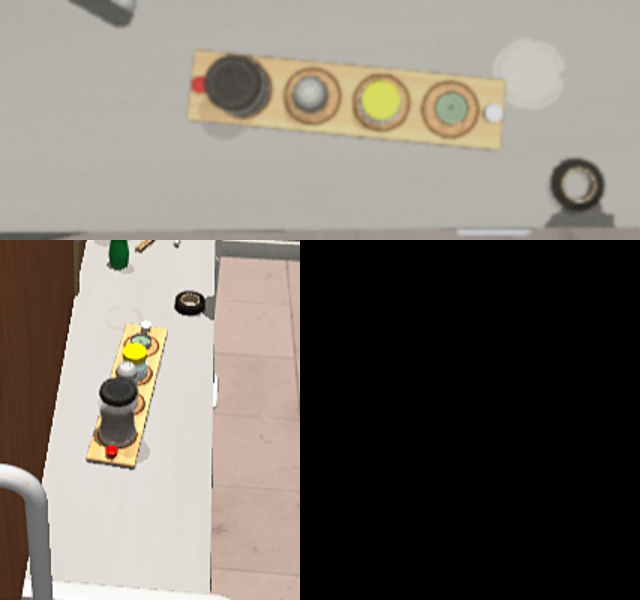

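All four stand upright on their marks in the right order: coffee jar (235,85) by the red knob, then shaker (310,95), small jar (380,100) and tea light (450,108) by the white knob. The tape hasn't moved and the arm is clear.

```bash
python3 -c "
from rig import env
print(env.close_job())"
```

```text
the job is handed in; nothing more can be done
None
```

I stood the coffee jar, grey shaker, small jar and tea light upright on the four cork marks, tallest by the red knob and shortest by the white knob. I handed the job in at about 29 s of the 104 s allowed.

- **Placement:** the last top and side pictures show all four upright. The depth measurements put the coffee jar and shaker within about 1 mm of their mark centres. The small jar is about 1.7 mm off. The tea light is 1–2 mm off, and its two position estimates differed by about 2.5 mm.
- **Bystanders:** the tape measured the same position before and after. I never worked near the lemon, but the top and side cameras cannot see it, so I did not measure it at the end.
- **Forces:** the wrist-force readings, taken at the end of each move, never went above about 15 N. The gripper opening read 2–6 mm less than the true width of each object, which did not affect the grasps.

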